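# Nest the graded mixing pots in the sprung pot holder

## Task

Put the three washed mixing pots away in the spring-loaded pot holder: press its sprung jaw back with the side of the large grey-collared pot, slip the pot down onto the base plate between the jaw and the V stop and let the jaw close on it; the blue-collared pot goes into the large one and the orange-collared pot into the blue one. Each must sit fully home and upright; leave the other things on the bench where they lie.

Things in the scene. Friction and masses are not known exactly. Their poses are not given: they have to be found in the camera images.
- pot_large: Round white plastic mixing pot, mouth up, thick ribbed dark grey grip collar at its mouth. 64 mm tall; collar: top 26 mm, 70 mm diameter, straight; body below: 59 mm cylinder, 38 mm tall. Bore 54 mm, straight; floor 4 mm thick. Origin: centre of underside, z up its axis. About 200 g.
- pot_medium: Round white plastic mixing pot, mouth up, thick ribbed blue grip collar at its mouth. 66 mm tall; collar: top 26 mm, 62 mm diameter, straight; body below: 40 mm tall, 50 mm diameter at the collar, 43 at the foot. Home in the large pot, its collar's underside rests on the large rim, its origin 24 mm above the large pot's. Bore 45 mm at the mouth, 38 at the floor. Origin: centre of underside, z up its axis. About 110 g.
- pot_small: Round white plastic mixing pot, mouth up, thick ribbed orange grip collar at its mouth. 60 mm tall; collar: top 26 mm, 53 mm diameter, straight; body below: 34 mm tall, 41 mm diameter at the collar, 34 at the foot. Home in the medium pot, its collar's underside rests on the medium rim, its origin 32 mm above the medium pot's. Origin: centre of underside, z up its axis. About 70 g.
- pot_holder: Sprung pot holder screwed to the bench: grey base plate 170x96x8 mm; at its -x end a fixed dark V stop, open to +x, top 28 mm above the bench; facing it a dark sprung jaw 60 mm wide, top 42 mm above the bench, on two rods with springs; behind it a grey end block, top at 44 mm. Fixed. Origin: centre of plate's underside; z up; x from V stop to jaw (the way the jaw is pushed back).
- holder_seat (a point): Point on the base plate's top (8 mm above the bench) where the centre of the large pot's underside stands when the jaw presses it into the V stop; 30 mm from the holder's origin along its -x. Axes as the holder's.
- pot_jaw (a joint): Travel of the sprung jaw along the holder's +x, m: 0 closed, 0.034 at most. Closed, its face is 13.5 mm from the seat point on the +x side; the seated large pot holds it at 0.016; about 0.022 lets the pot down behind the V stop. Spring: 2.6 N closed, 5.3 N at 0.022. The side of the pot's body can push it while the foot is just above the V stop.
- jaw_face (a point): Middle of the top edge of the sprung jaw's front face; moves with the jaw.
- screwdriver: Bystander: orange-handled screwdriver lying flat, 34 x 210 x 29 mm, long along its y. Origin at its middle, underside.
- spring_clamp: Bystander: black spring clamp, 86 x 143 x 26 mm, lying flat. Origin at its middle, underside.
- brush: Bystander: paint brush with wooden handle, 56 x 219 x 14 mm, lying flat, long along its y. Origin at its middle, underside.
Things that resemble listed ones, but are neither listed nor needed, are in the scene too. Leave any purple, turquoise or yellow look-alike of the pot_small alone.

How it is judged:
At the end, for the whole second after the job is handed in: Large pot upright on the base plate within 6 mm of the seat point (tilt under 0.06), jaw held open 11 to 21 mm by it; medium pot in the large, small in the medium, each with its collar down on the rim below (axes within 5 mm, height within 4 mm, tilt under 0.08); all at rest (horizontal distance between pot_large and holder_seat below 0.006 m and z of pot_large in the frame of holder_seat between -0.004 and 0.004 m and angle between pot_large's own z axis and vertical below 0.06 rad and value of joint pot_jaw between 0.011 and 0.021 m and horizontal distance between pot_medium and pot_large below 0.005 m and z of pot_medium in the frame of pot_large between 0.02 and 0.028 m and angle between each of pot_medium, pot_small's own z axis and vertical below 0.08 rad and horizontal distance between pot_small and pot_medium below 0.005 m and z of pot_small in the frame of pot_medium between 0.028 and 0.036 m and linear speed of each of pot_large, pot_medium, pot_small below 0.02 m/s); the robot touches nothing.
It fails at once if the orange-handled screwdriver is moved by more than 30 mm (distance of screwdriver from where it was at the start of the episode above 0.03 m).
It fails at once if the black spring clamp is moved by more than 30 mm (distance of spring_clamp from where it was at the start of the episode above 0.03 m).
It fails at once if the paint brush is moved by more than 30 mm (distance of brush from where it was at the start of the episode above 0.03 m).
It also fails if it takes over 64 s, if anything falls off the work surface, if the arm or the gripper's body presses on something with over 40 N, if the wrist force passes 120 N, or if a joint passes its speed limit or range.

## Robot

A 7-joint arm with a two-finger parallel gripper is mounted at the origin on a cart in front of the work surface, level with it; the furniture and walls round the work are solid. World frame = base frame: x ahead of the robot, y to its left, z up, the work surface at z = 0. Lengths are in m, angles in rad, forces in N, time in s.
With the tool pointing down it reaches from about 0.4 to 0.85 m from the base axis. Payload 10.4 kg.
Tool frame: the origin (TCP) lies between the finger pads; the fingertips stand ahead of it and the grasp point (between the pads) lies 6 mm ahead of it (finger_overhang is the z of the fingertips in the tool frame, in m); z points along the fingers, y is the direction in which the jaws open and shut (so a half turn about z gives the same grasp; the last joint's range is limited). The gripper opens to 85 mm and grips with 20 to 120 N. Pads are 22 mm wide; open, the fingers measure 114 mm over their backs; the gripper's body (76 mm by 85 mm) begins 54 mm behind the grasp point. The pads swing forward as they close: fully open they stand 13 mm farther back than shut.
Start: joints at [1.085, 0.332, -0.065, 1.46, 0.022, 1.35, -0.088], TCP at [0.279, -0.559, 0.256] pointing down, gripper open.
Joint ranges: [-2.6, 2.6], [-0.5, 2.12], [-1.47, 1.34], [0.16, 2.42], [-1.27, 4.41], [0.06, 2.06], [-2.6, 2.6]. Speed limits (rad/s): [2.22, 2.22, 2.79, 2.79, 3.14, 3.14, 3.14].

## Interface

Orientations are given as a unit quaternion [x, y, z, w].
In Python, from workcell import * gives the robot as it stands.
- The arm moves only by the shell command python3 -m creep 'ROWS' [FORCE]. ROWS is JSON, a list of rows, each a list of 7 numbers: the turn, a rotation vector about the tool's x, y, z in rad, then the shift along the tool's x, y, z in mm, then the closure in counts, from 0 (fully open) to 255 (shut). In form: [[wx, wy, wz, dx, dy, dz, claw], ...]. A call has 1 to 8 rows; each row shifts and turns the commanded pose from where the row before left it, along the tool's axes as they then stand; what a row does not reach is not made up. A row lasts 1/10 s, in which the tool goes at most 50 mm and 8.59 degrees, less where a joint would pass 70% of its speed; a pose out of reach is approached as far as the arm can. A call is refused whole if a number of a shift passes 50 or a number of a turn 0.15, either way. A call with a gripper value outside its range is refused whole. The fingers move at their own pace and stop on an object; FORCE is the grip in N (left out, the last holds). Time passes only in rows, so rows that do not move let the fingers close. It gives the time, the measured TCP pose, the force and the opening at its end, in the units of the state.
- get_obs(): the state, without advancing time (a new reading comes with each control period).
- camera(name): name is "side" or "top"; returns (picture, depth): 400x640x3 uint8, blue, green, red; 400x640 float32, m along the optical axis (not along the pixel's ray), 0 where there is no reading.
- camera_model(name): a dict with "camera_matrix" (3x3 intrinsics, pixels), "R" (3x3) and "t" (3): a world point X has camera coordinates R X + t. Camera axes: x right, y down, z forward; pixel columns grow to the right and rows downward; lengths in m; the calibration is good to about 2 mm. A picture is of the moment at which its call begins. camera_model takes no time and is no camera call.
- hand_in(): hands the job in, once; it reports no verdict.
The state is a dict: "clock": time; "joint_pos": joint angles; "joint_velocities": joint speeds; "tau": joint torques, N m; "position": TCP position; "ee_rot": TCP orientation; "ft_force": force on the tool from outside, world axes, zero at the start; "torque": the same for the moment, N m; "grip_width": opening from 0.0 (shut) to 1.0 (fully open).
Only numpy, scipy, OpenCV 4.12 (cv2) and the standard library are available. Lean on these libraries where they do the work, as an engineer would, in place of code of your own. Each camera call takes 0.05 s, during which the arm holds its last target.

## Working session

There is one attempt and no reset: what is moved stays moved. The work goes in short steps, Python scripts to look and compute and a shell command to move; the robot and the scene stay as the last step left them, time stands still between calls to the robot, and variables do not carry over. Pictures are saved under pics/ and viewed, and the job is handed in when it is done.

```bash
ls; mkdir -p pics; cat > look.py <<'E'
from workcell import *
import cv2,sys,numpy as np
def snap(tag):
    for n in ("side","top"):
        p,d=camera(n); cv2.imwrite(f"pics/{tag}_{n}.png",p); np.save(f"pics/{tag}_{n}.npy",d)
E
python3 - <<'E'
from look import *
snap("a")
for n in("side","top"):print(n,camera_model(n))
print(get_obs())
E
```

```text
pics
side {'camera_matrix': array([[447.59879501,   0.        , 332.14224793],
       [  0.        , 447.59879501, 194.78453498],
       [  0.        ,   0.        ,   1.        ]]), 'R': array([[-0.88814248, -0.45956028,  0.00269798],
       [-0.27463841,  0.52603861, -0.80489572],
       [ 0.36847886, -0.71560306, -0.59341014]]), 't': array([0.5045809 , 0.14794161, 0.990499  ])}
top {'camera_matrix': array([[407.1315299 ,   0.        , 319.10231904],
       [  0.        , 407.1315299 , 197.13329812],
       [  0.        ,   0.        ,   1.        ]]), 'R': array([[-0.02616728, -0.99962075, -0.00858021],
       [-0.99699553,  0.02672261, -0.07270367],
       [ 0.07290538,  0.00665197, -0.99731668]]), 't': array([0.08177072, 0.49980617, 1.02138013])}
{'clock': 0.1, 'joint_pos': array([ 1.08538357,  0.33278188, -0.06467765,  1.46085323,  0.0215743 ,
        1.34994009, -0.08850902]), 'joint_velocities': array([-0.00140118, -0.00272774,  0.00240495, -0.00181852, -0.00035537,
        0.00087462, -0.00125134]), 'tau': array([ 1.09821474e-03, -6.26744628e+01,  4.88433614e-02, -3.92428350e+01,
        1.62894989e-02,  6.98871212e-03,  7.05012667e-05]), 'position': array([ 0.27889366, -0.55897127,  0.25561412]), 'ee_rot': array([ 9.73346518e-01,  2.29338485e-01, -1.68478792e-04, -6.21806446e-04]), 'ft_force': array([ 0.43923016, -0.11530479, -0.14709013]), 'torque': array([-0.01374563,  0.05478537, -0.06308435]), 'grip_width': 1.0021490098600454}
```

View pics/a_side.png

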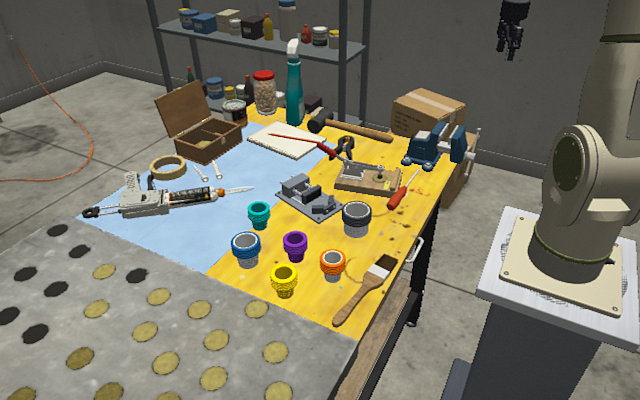

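View pics/a_top.png

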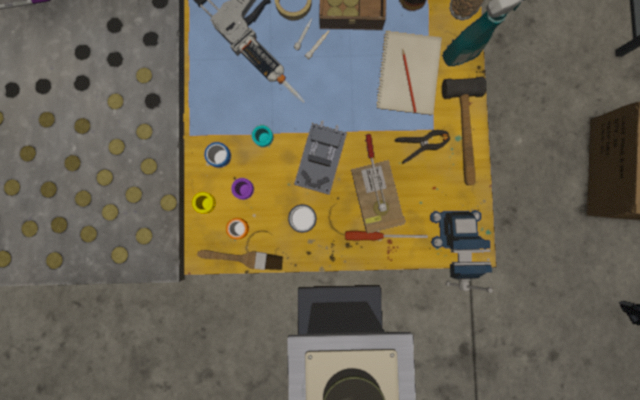

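Candidates: 
- Grey pot: side (356,218), top (302,218). 
- Blue pot: side (246,248), top (217,154). 
- Orange pot: side (332,263), top (237,228). 
- Look-alikes of the small pot: purple side (295,245), turquoise (259,214), yellow (284,279). 
- Holder: side (307,195), top (321,157).

Next I'll check these in close crops.

```bash
python3 - <<'E'
import cv2
a=cv2.imread("pics/a_side.png")[160:310,215:415]; b=cv2.imread("pics/a_top.png")[110:260,180:380]
cv2.imwrite("pics/c1.png",cv2.resize(a,(800,600),interpolation=cv2.INTER_CUBIC))
cv2.imwrite("pics/c2.png",cv2.resize(b,(800,600),interpolation=cv2.INTER_CUBIC))
E
```

```text
(no output)
```

View pics/c1.png

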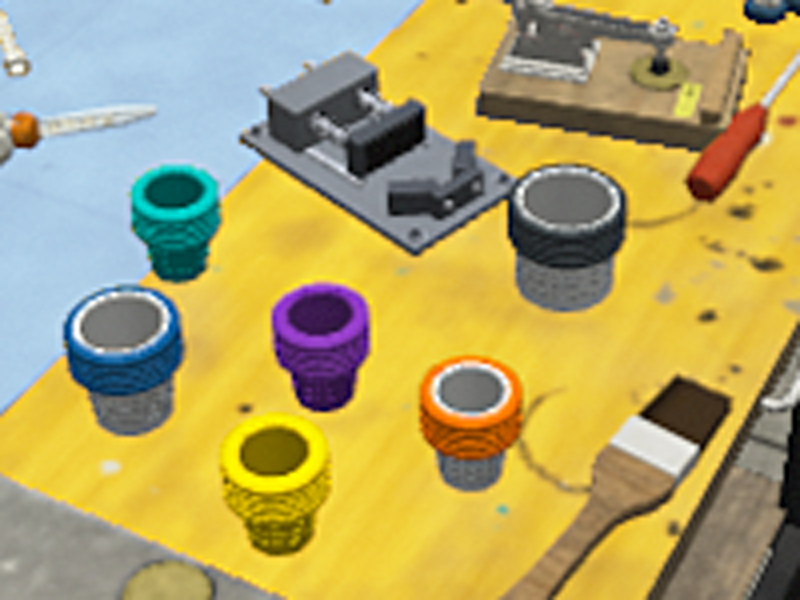

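View pics/c2.png

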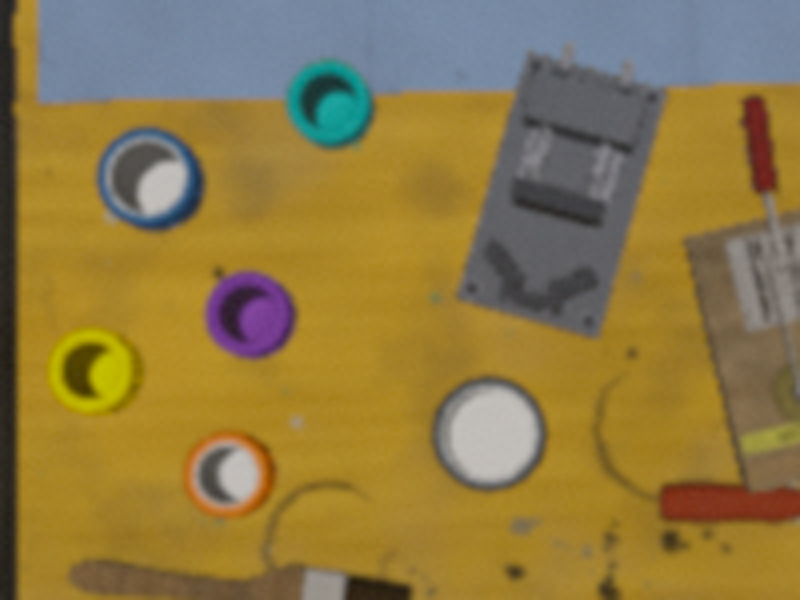

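The crops confirm the choice: the pots with white insides and grey, blue and orange collars. Purple, turquoise and yellow are solid-coloured decoys. The holder's V stop is at the near end and its jaw at the far end. Next I'll measure from both clouds.

```bash
cat >> look.py <<'E'
def cloud(tag,n):
    d=np.load(f"pics/{tag}_{n}.npy"); m=camera_model(n);K=m["camera_matrix"]
    v,u=np.mgrid[:400,:640]; P=np.stack([(u-K[0,2])/K[0,0]*d,(v-K[1,2])/K[1,1]*d,d],-1)
    X=(P-m["t"])@m["R"]; X[d<=0]=np.nan; return X
def proj(n,X):
    m=camera_model(n); c=m["R"]@np.asarray(X)+m["t"]; q=m["camera_matrix"]@c; return q[:2]/q[2]
from scipy.optimize import least_squares
def ring(P):
    # outer boundary of top face via minEnclosingCircle and hull fit
    h=cv2.convexHull(P[:,:2].astype(np.float32))[:,0]
    f=least_squares(lambda q:np.hypot(h[:,0]-q[0],h[:,1]-q[1])-q[2],[*h.mean(0),.03],loss='soft_l1',f_scale=.001).x
    return f
E
python3 - <<'E'
from look import *
pots={'L':((356,218),(302,218)),'M':((246,248),(217,154)),'S':((332,263),(237,228))}
for n,i in(("side",0),("top",1)):
    X=cloud("a",n)
    print(n,"bench z", np.nanmedian(X[...,2][(np.abs(X[...,0]-.5)<.1)&(np.abs(X[...,1]-.1)<.25)]))
    for k,v in pots.items():
        u0,v0=v[i]; W=X[v0-30:v0+31,u0-30:u0+31].reshape(-1,3); W=W[~np.isnan(W[:,0])]
        # nearest pts: restrict by radius
        z=W[:,2]; c0=np.median(W[(z>.045)&(z<.08)],0)
        W=W[np.hypot(*(W[:,:2]-c0[:2]).T)<.045]; z=W[:,2]
        zt=np.percentile(z[z>.04],95)
        T=W[W[:,2]>zt-.006]; print(k,"top z",zt.round(4),len(T),ring(T).round(4), "bodymean",c0.round(3))
X=cloud("a","top")
np.set_printoptions(linewidth=200,suppress=True)
u,v=321,157
sub=X[120:195,292:350]
S=sub.reshape(-1,3)
for lo,hi in((.004,.013),(.02,.032),(.036,.05)):
    m=(S[:,2]>lo)&(S[:,2]<hi);r=cv2.minAreaRect(S[m][:,:2].astype(np.float32)); print(lo,m.sum(),r,np.median(S[m],0))
E
```

```text
side bench z 0.0014584922879331565
L top z 0.0652 240 [0.4458 0.1138 0.0347] bodymean [0.445 0.121 0.059]
M top z 0.0674 279 [0.6092 0.321  0.0309] bodymean [0.603 0.328 0.06 ]
S top z 0.0614 258 [0.4253 0.2747 0.0262] bodymean [0.429 0.271 0.058]
top bench z 0.0005337199960223543
L top z 0.0661 245 [0.448  0.1108 0.0344] bodymean [0.448 0.112 0.063]
M top z 0.0673 237 [0.6114 0.3177 0.0305] bodymean [0.603 0.31  0.063]
S top z 0.0615 211 [0.4272 0.2723 0.026 ] bodymean [0.439 0.281 0.058]
0.004 1376 ((0.60709547996521, 0.0691853016614914), (0.14353851974010468, 0.18863420188426971), 84.41263580322266) [0.58670603 0.06485792 0.00724396]
0.02 337 ((0.6090313196182251, 0.05955026298761368), (0.07418575882911682, 0.1713373363018036), 71.42091369628906) [0.56342192 0.07016154 0.02765705]
0.036 504 ((0.6289895176887512, 0.054712459444999695), (0.07380092144012451, 0.08658020943403244), 72.46858215332031) [0.64636377 0.05218856 0.04211467]
```

```bash
python3 - <<'E'
from look import *
np.set_printoptions(linewidth=200,suppress=True)
boxes={"side":(160,225,262,350),"top":(115,200,288,352)}
for n in boxes:
    X=cloud("a",n); a,b,c,d=boxes[n]
    img=cv2.imread(f"pics/a_{n}.png")[a:b,c:d].astype(int)
    hsv=cv2.cvtColor(img.astype(np.uint8),cv2.COLOR_BGR2HSV)
    m=(hsv[...,1]<70)&(hsv[...,2]<190)
    S=X[a:b,c:d]; 
    m&=(S[...,2]>.004)&(S[...,2]<.06)
    k,l,st,_=cv2.connectedComponentsWithStats(m.astype(np.uint8)); j=1+np.argmax(st[1:,4]); m=l==j
    P=S[m]; print(n,m.sum(), cv2.minAreaRect(P[:,:2].astype(np.float32)))
    pl=P[(P[:,2]<.015)]; print(" plate",cv2.minAreaRect(pl[:,:2].astype(np.float32)),np.median(pl[:,2]))
    th=None
    (cx,cy),(w,h),ang=cv2.minAreaRect(pl[:,:2].astype(np.float32))
    for t in(ang,ang-90):
        R=np.array([np.cos(np.radians(t)),np.sin(np.radians(t))])
        if abs(R[0])>.7: ax=R*np.sign(R[0])
    ay=np.array([-ax[1],ax[0]])
    print(" axis",ax,np.degrees(np.arctan2(ax[1],ax[0])))
    q=P[:,:2]-[cx,cy]; lx=q@ax; ly=q@ay
    for lo,hi,nm in((.024,.033,'V'),(.037,.048,'jaw+block')):
        k=(P[:,2]>lo)&(P[:,2]<hi)
        print(nm,"lx hist",np.histogram(lx[k],bins=np.arange(-.1,.1,.01))[0], "ly",np.percentile(ly[k],[1,50,99]).round(4))
    k=(P[:,2]>.038)&(lx<.04); print("jaw lx",np.percentile(lx[k],[2,50,98]),np.percentile(ly[k],[2,50,98]),np.median(P[k,2]))
    k=(P[:,2]>.038)&(lx>.04); print("blk lx",np.percentile(lx[k],[2,50,98]),np.percentile(ly[k],[2,50,98]),np.median(P[k,2]))
E
```

```text
side 1601 ((0.6044411659240723, 0.0653061494231224), (0.09671834856271744, 0.1762627214193344), 72.88007354736328)
 plate ((0.6027198433876038, 0.0658363625407219), (0.09671834856271744, 0.17266038060188293), 72.88007354736328) 0.00841315688486533
 axis [ 0.9556907  -0.29437272] -17.11992645263672
V lx hist [ 0  0 39 38 38  8  0  0 43  5  7 14 11 51  6  5  3  0  5] ly [-0.0322  0.0101  0.0352]
jaw+block lx hist [ 0  0  0  0  0  0  0  0 59 31  0  0  0 69 64 66 31  0  0] ly [-0.0345  0.0032  0.0352]
jaw lx [-0.01719076 -0.00538847  0.03963257] [-0.02891586  0.00397769  0.0317077 ] 0.0420233939097328
blk lx [0.04044806 0.05220806 0.06601599] [-0.0345374   0.00278444  0.03438233] 0.0439376098495933
top 2213 ((0.6134469509124756, 0.060510456562042236), (0.09334452450275421, 0.18620914220809937), 72.70160675048828)
 plate ((0.6134469509124756, 0.060510456562042236), (0.09334452450275421, 0.18620914220809937), 72.70160675048828) 0.007326515633608496
 axis [ 0.95476914 -0.2973481 ] -17.298393249511715
V lx hist [ 0 47 41 54 22  0  0 11  1 27 17 26 32  0  1  0 21 20  2] ly [-0.0363 -0.0008  0.0341]
jaw+block lx hist [  0   0   0   0   0   0   0  63  67   0   0   0  57 116 109  82   0   0   0] ly [-0.0369 -0.0016  0.0344]
jaw lx [-0.02524397  0.02738551  0.03945604] [-0.0349579  -0.00057186  0.03318282] 0.04185096034155527
blk lx [0.04048418 0.04852017 0.05693283] [-0.03665563 -0.0020219   0.03392586] 0.04274503002470409
```

```bash
cat >> look.py <<'E'
from scipy.spatial.transform import Rotation as Ro
def to(xyz,ydeg=72.8,tilt0=True):
    o=get_obs(); R=Ro.from_quat(o["ee_rot"]); p=np.array(o["position"])
    y=np.radians(ydeg); best=None
    for s in(0,np.pi):
        c=np.array([np.cos(y+s),np.sin(y+s),0]); z=np.array([0,0,-1.]); T=Ro.from_matrix(np.stack([np.cross(c,z),c,z],1))
        rv=(R.inv()*T).as_rotvec()
        if best is None or np.linalg.norm(rv)<np.linalg.norm(best): best=rv; 
    d=R.inv().apply(np.asarray(xyz)-p)
    print("t",o["clock"],"pos",p.round(4),"shift mm",(d*1000).round(1),"turn",best.round(3),"shift after turn",((R*Ro.from_rotvec(best)).inv().apply(np.asarray(xyz)-p)*1000).round(1),"F",np.round(o["ft_force"],1),"w",round(o["grip_width"],3),"q7",np.round(o["joint_pos"][6],2),"toolx",R.as_matrix()[:,0].round(3),"tilt",round(float(np.hypot(*R.as_matrix()[:2,2])),4))
E
python3 - <<'E'
from look import *
import workcell
print([k for k in dir(workcell) if not k.startswith('__')])
try: print(workcell.finger_overhang)
except Exception as e: print(e)
to([.447,.112,.25])
E
```

```text
['MotionError', 'camera', 'camera_model', 'finger_overhang', 'get_obs', 'hand_in']
0.025
t 0.1 pos [ 0.2789 -0.559   0.2556] shift mm [ 450.  -525.3    6.3] turn [-0.001  0.001  0.763] shift after turn [ -37.8 -690.7    5.6] F [ 0.4 -0.1 -0.1] w 1.002 q7 -0.09 toolx [ 0.895  0.446 -0.   ] tilt 0.0013
```

```bash
python3 -m creep '[[0,0,0.13,20,-30,0,0],[0,0,0.13,20,-30,0,0],[0,0,0.13,15,-35,0,0],[0,0,0.13,5,-35,0,0],[0,0,0.13,0,-40,0,0],[0,0,0.113,0,-40,0,0],[0,0,0,0,-40,0,0],[0,0,0,0,-40,0,0]]' 80
python3 - <<'E'
from look import *
to([.447,.112,.2])
E
```

```text
clock: 0.9
position: [0.3361, -0.2587, 0.2562]
ee_rot: [0.989, -0.15, -0.0, 0.0]
ft_force: [0.9, 0.5, -0.2]
grip_width: 1.004
t 0.9 pos [ 0.3361 -0.2587  0.2562] shift mm [  -3.8 -387.    56. ] turn [ 0.     0.    -0.001] shift after turn [  -3.6 -386.9   56.2] F [ 0.9  0.5 -0.2] w 1.004 q7 -1.3 toolx [ 0.955 -0.296 -0.   ] tilt 0.0003
```

```bash
python3 -m creep '[[0,0,0,0,-45,0,0],[0,0,0,0,-45,0,0],[0,0,0,0,-45,0,0],[0,0,0,0,-45,0,0],[0,0,0,0,-45,5,0],[0,0,0,0,-45,10,0],[0,0,0,0,-45,20,0],[0,0,0,0,-45,20,0]]'
python3 - <<'E'
from look import *
to([.447,.112,.2]); print(get_obs()["joint_pos"])
snap("b")
E
```

```text
clock: 1.7
position: [0.4428, 0.0853, 0.201]
ee_rot: [0.989, -0.15, 0.001, 0.0]
ft_force: [1.4, -1.6, -0.6]
grip_width: 0.998
t 1.7 pos [0.4428 0.0853 0.201 ] shift mm [ -3.9 -26.8   1. ] turn [-0.    -0.001 -0.   ] shift after turn [ -3.9 -26.8   1. ] F [ 1.4 -1.6 -0.6] w 0.998 q7 -2.17 toolx [ 0.955 -0.296  0.001] tilt 0.0015
[ 0.45063037  0.03046831 -0.74215725  1.93999319  0.0230331   1.17794974
 -2.17151926]
```

```bash
python3 -m creep '[[0,0,0,-2,-14,5,0],[0,0,0,-2,-13,25,0],[0,0,0,0,0,40,0],[0,0,0,0,0,30,0],[0,0,0,0,0,20,0],[0,0,0,0,0,0,0]]'
python3 - <<'E'
from look import *
to([.447,.112,.052]); 
snap("c")
a=cv2.imread("pics/c_side.png")[130:280,260:460]; b=cv2.imread("pics/c_top.png")[160:310,200:400]
cv2.imwrite("pics/c_crop.png",cv2.hconcat([cv2.resize(a,(400,300)),cv2.resize(b,(400,300))]))
E
```

```text
clock: 2.4
position: [0.4449, 0.1096, 0.079]
ee_rot: [0.989, -0.15, -0.002, 0.001]
ft_force: [0.2, -0.1, 0.6]
grip_width: 0.996
t 2.4 pos [0.4449 0.1096 0.079 ] shift mm [ 1.5 -2.9 27. ] turn [ 0.002  0.005 -0.   ] shift after turn [ 1.3 -2.9 27. ] F [ 0.2 -0.1  0.6] w 0.996 q7 -2.37 toolx [ 0.955 -0.296 -0.005] tilt 0.005
```

View pics/c_crop.png

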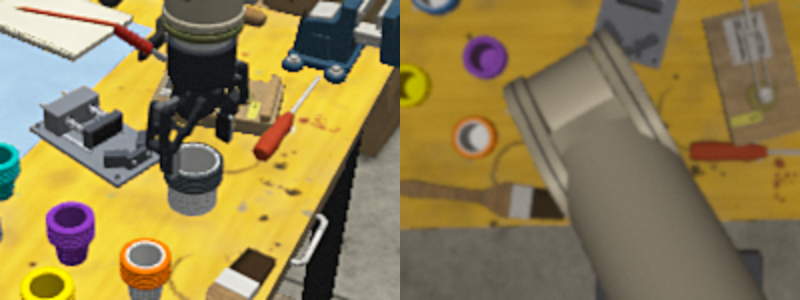

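```bash
python3 -m creep '[[0.002,0.005,0,1,-3,0,0],[0,0,0,0,0,12,0],[0,0,0,0,0,10,0],[0,0,0,0,0,5,0],[0,0,0,0,0,0,0]]'
python3 - <<'E'
from look import *
to([.447,.112,.052]); 
snap("d")
a=cv2.imread("pics/d_side.png")[150:270,300:420]
cv2.imwrite("pics/d_crop.png",cv2.resize(a,(600,600)))
E
```

```text
clock: 3.0
position: [0.448, 0.113, 0.0533]
ee_rot: [0.989, -0.149, 0.002, -0.0]
ft_force: [0.0, 0.5, -0.5]
grip_width: 1.006
t 3.0 pos [0.448  0.113  0.0533] shift mm [-0.7  1.3  1.3] turn [-0.001 -0.003  0.   ] shift after turn [-0.7  1.2  1.3] F [ 0.   0.5 -0.5] w 1.006 q7 -2.42 toolx [ 0.955 -0.295  0.003] tilt 0.0036
```

View pics/d_crop.png

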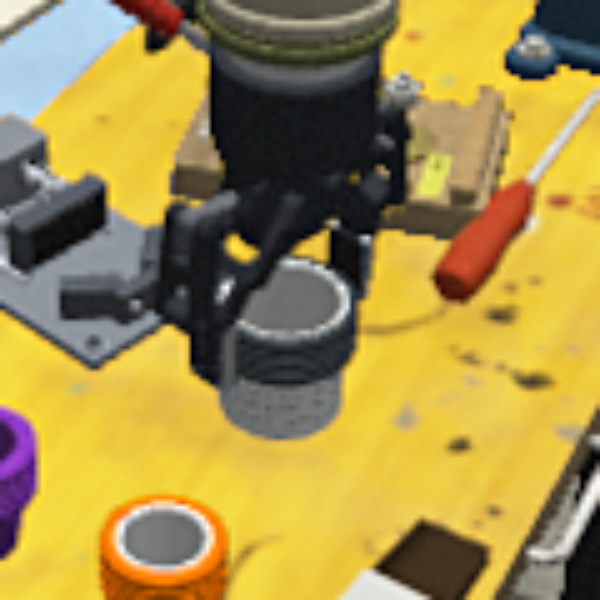

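```bash
python3 -m creep '[[0,0,0,0,0,1,120],[0,0,0,0,0,0,255],[0,0,0,0,0,0,255],[0,0,0,0,0,0,255],[0,0,0,0,0,0,255],[0,0,0,0,0,0,255]]' 80
python3 -m creep '[[0,0,0,0,0,-5,255],[0,0,0,0,0,-20,255],[0,0,0,0,0,-25,255],[0,0,0,0,0,-15,255],[0,0,0,0,0,0,255],[0,0,0,0,0,0,255]]'
python3 - <<'E'
from look import *
to([.5756,.0733,.052]); 
snap("e")
a=cv2.imread("pics/e_side.png")[130:250,300:420]
cv2.imwrite("pics/e_crop.png",cv2.resize(a,(600,600)))
E
```

```text
clock: 3.7
position: [0.449, 0.1131, 0.0542]
ee_rot: [0.989, -0.15, 0.003, -0.0]
ft_force: [-4.3, -1.4, 12.9]
grip_width: 0.808
clock: 4.3
position: [0.4483, 0.1128, 0.118]
ee_rot: [0.989, -0.15, 0.003, -0.0]
ft_force: [0.1, -0.7, -2.5]
grip_width: 0.81
t 4.3 pos [0.4483 0.1128 0.118 ] shift mm [1.329e+02 1.000e-01 6.670e+01] turn [-0.002 -0.005 -0.   ] shift after turn [1.333e+02 1.000e-01 6.600e+01] F [ 0.1 -0.7 -2.5] w 0.81 q7 -2.33 toolx [ 0.955 -0.296  0.005] tilt 0.0056
```

View pics/e_crop.png

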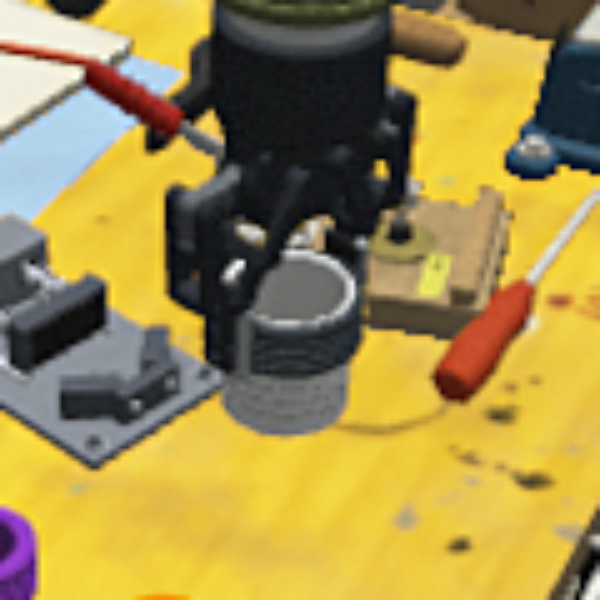

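```bash
cat >> look.py <<'E'
def rimside(tag,uv,zr,n="side",half=26,rad=.045):
    X=cloud(tag,n);u0,v0=uv; W=X[v0-half:v0+half,u0-half:u0+half].reshape(-1,3); W=W[np.abs(W[:,2]-zr)<.004]
    c=np.median(W,0)
    W=W[np.hypot(*(W[:,:2]-c[:2]).T)<rad]
    return W
E
python3 - <<'E'
from look import *
X=cloud("e","side"); a=cv2.imread("pics/e_side.png")
W=X[175:222,343:376].reshape(-1,3)
h,e=np.histogram(W[:,2],bins=np.arange(.05,.16,.004)); print(dict(zip(e.round(3),h)))
# rim pixels: bright pixels with z near .128
sub=a[170:222,340:378]; S=X[170:222,340:378]
br=(sub.min(-1)>170)
P=S[br]; print(len(P),np.percentile(P[:,2],[5,50,95])); 
P=P[np.abs(P[:,2]-.128)<.006]
# rim center line radius: fit circle with mean of inner/outer (27..33?) free radius
f=least_squares(lambda q:np.hypot(P[:,0]-q[0],P[:,1]-q[1])-q[2],[.447,.113,.03],loss='soft_l1',f_scale=.001).x; print(f,len(P))
# collar lower dark part: outer surface fit with r=.035
d=(sub.max(-1)<80)&(S[...,2]>.104)&(S[...,2]<.124); P=S[d]; P=P[np.hypot(P[:,0]-f[0],P[:,1]-f[1])<.042]
# body
bm=(S[...,2]>.068)&(S[...,2]<.098)&(sub.min(-1)>90); Q=S[bm]; Q=Q[np.hypot(Q[:,0]-f[0],Q[:,1]-f[1])<.042]
g=least_squares(lambda q:np.hypot(Q[:,0]-q[0],Q[:,1]-q[1])-.0295,[.447,.113],loss='soft_l1',f_scale=.001).x; print("body",g,len(Q),Q[:,2].min())
X0=cloud("a","side"); a0=cv2.imread("pics/a_side.png"); S=X0[195:245,335:378];sub=a0[195:245,335:378]
bm=(S[...,2]>.006)&(S[...,2]<.036)&(np.ptp(sub.astype(int),-1)<40); Q=S[bm]; Q=Q[np.hypot(Q[:,0]-.4458,Q[:,1]-.1138)<.042]
g=least_squares(lambda q:np.hypot(Q[:,0]-q[0],Q[:,1]-q[1])-.0295,[.447,.113],loss='soft_l1',f_scale=.001).x; print("body0",g,len(Q))
E
```

```text
{np.float64(0.05): np.int64(0), np.float64(0.054): np.int64(0), np.float64(0.058): np.int64(0), np.float64(0.062): np.int64(7), np.float64(0.066): np.int64(30), np.float64(0.07): np.int64(37), np.float64(0.074): np.int64(33), np.float64(0.078): np.int64(32), np.float64(0.082): np.int64(39), np.float64(0.086): np.int64(42), np.float64(0.09): np.int64(47), np.float64(0.094): np.int64(41), np.float64(0.098): np.int64(27), np.float64(0.102): np.int64(52), np.float64(0.106): np.int64(65), np.float64(0.11): np.int64(66), np.float64(0.114): np.int64(62), np.float64(0.118): np.int64(75), np.float64(0.122): np.int64(78), np.float64(0.126): np.int64(134), np.float64(0.13): np.int64(23), np.float64(0.134): np.int64(26), np.float64(0.138): np.int64(20), np.float64(0.142): np.int64(14), np.float64(0.146): np.int64(19), np.float64(0.15): np.int64(19), np.float64(0.154): np.int64(14)}
64 [0.02703473 0.12636604 0.12978795]
[0.44643641 0.11327853 0.02817472] 37
body [0.44607476 0.1133766 ] 279 0.06802455566207324
body0 [0.44604358 0.11196991] 288
```

```bash
python3 -m creep '[[-0.002,-0.005,0,15,0,0,255],[0,0,0,35,0,0,255],[0,0,0,35,0,0,255],[0,0,0,20,0,0,255],[0,0,0,7,0,10,255],[0,0,0,0,0,14,255],[0,0,0,0,0,5,255],[0,0,0,0,0,0,255]]'
python3 - <<'E'
from look import *
to([.4483+.1345*.9551,.1128-.1345*.2963,.086]); 
snap("f")
a=cv2.imread("pics/f_side.png")[120:240,250:410]
cv2.imwrite("pics/f_crop.png",cv2.resize(a,(800,600)))
E
```

```text
clock: 5.2
position: [0.5535, 0.0804, 0.0878]
ee_rot: [0.989, -0.149, -0.001, 0.0]
ft_force: [-0.6, 0.2, -1.9]
grip_width: 0.805
t 5.2 pos [0.5535 0.0804 0.0878] shift mm [24.5  0.3  1.7] turn [0.001 0.003 0.001] shift after turn [24.5  0.2  1.8] F [-0.6  0.2 -1.9] w 0.805 q7 -2.33 toolx [ 0.956 -0.294 -0.003] tilt 0.0031
```

View pics/f_crop.png

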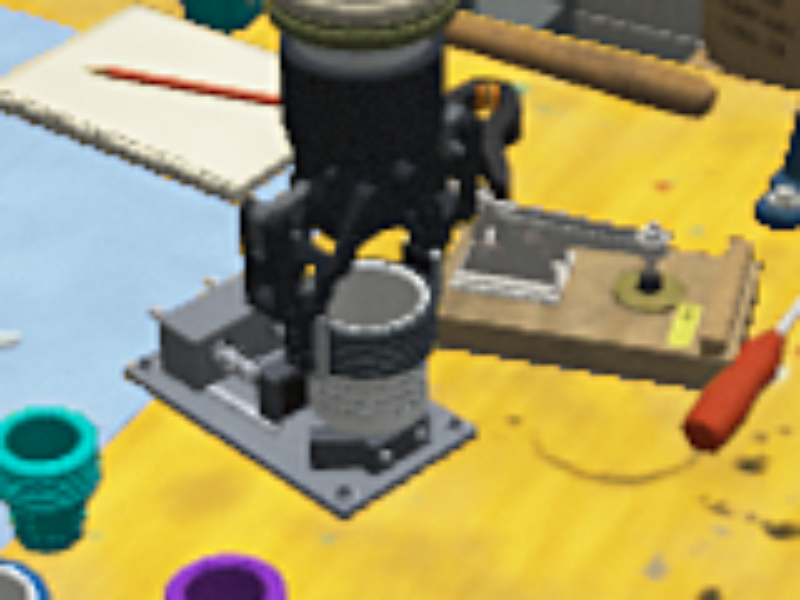

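The pot (crop 375,350) hangs just above the V stop (370,440), its body facing the jaw (285,390). Now I push along +x.

```bash
python3 -m creep '[[0.001,0.003,0,6,0,1,255],[0,0,0,7,0,0,255],[0,0,0,7,0,0,255],[0,0,0,7,0,0,255],[0,0,0,6,0,0,255],[0,0,0,0,0,0,255]]'
python3 - <<'E'
from look import *
to([.4483+.1345*.9551,.1128-.1345*.2963,.0625]); 
snap("g")
a=cv2.imread("pics/g_side.png")[120:240,250:410]
cv2.imwrite("pics/g_crop.png",cv2.resize(a,(800,600)))
E
```

```text
clock: 5.9
position: [0.5873, 0.0702, 0.0883]
ee_rot: [0.989, -0.15, 0.001, -0.0]
ft_force: [-6.1, 2.8, 1.5]
grip_width: 0.803
t 5.9 pos [0.5873 0.0702 0.0883] shift mm [-10.9   0.5  25.8] turn [-0.001 -0.002 -0.   ] shift after turn [-10.9   0.4  25.8] F [-6.1  2.8  1.5] w 0.803 q7 -2.31 toolx [ 0.955 -0.296  0.002] tilt 0.0025
```

View pics/g_crop.png

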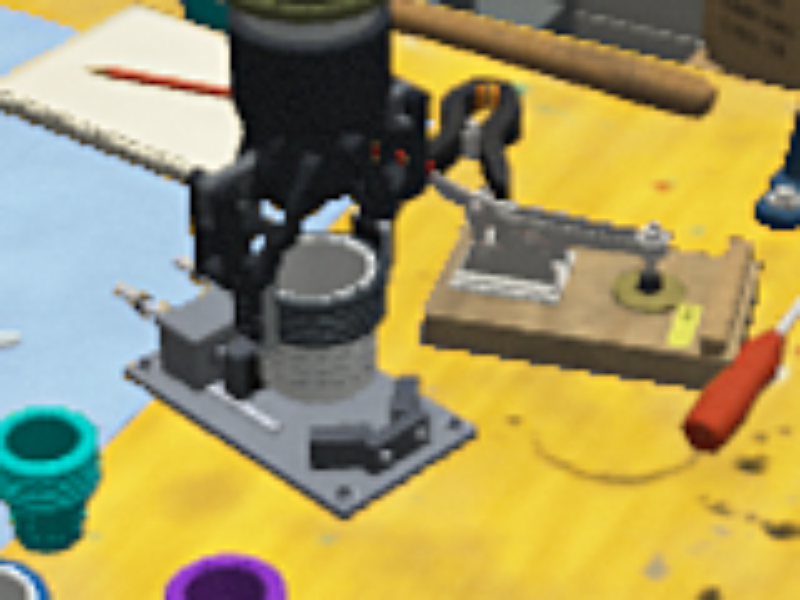

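```bash
python3 -m creep '[[0,0,0,-1,0,7,255],[0,0,0,0,0,8,255],[0,0,0,0,0,6,255],[0,0,0,0,0,2,255],[0,0,0,0,0,0,255]]'
python3 - <<'E'
from look import *
to([.4483+.1345*.9551,.1128-.1345*.2963,.0625]); 
E
```

```text
clock: 6.5
position: [0.5852, 0.0705, 0.0647]
ee_rot: [0.989, -0.149, 0.001, -0.0]
ft_force: [-5.3, 2.9, -2.4]
grip_width: 0.803
t 6.5 pos [0.5852 0.0705 0.0647] shift mm [-8.8  0.2  2.2] turn [-0.    -0.001  0.   ] shift after turn [-8.8  0.2  2.2] F [-5.3  2.9 -2.4] w 0.803 q7 -2.32 toolx [ 0.955 -0.295  0.001] tilt 0.0011
```

```bash
python3 -m creep '[[0,0,0,0,0,1.5,255],[0,0,0,-3,0,0,255],[0,0,0,-3,0,0,255],[0,0,0,0,0,0,255]]'; python3 -m creep '[[0,0,0,0,0,1,255],[0,0,0,0,0,0,255]]'
python3 - <<'E'
from look import *
to([.4483+.1345*.9551,.1128-.1345*.2963,.0625]); 
E
```

```text
clock: 6.9
position: [0.5794, 0.0723, 0.0636]
ee_rot: [0.989, -0.149, 0.001, -0.0]
ft_force: [-4.5, 1.7, -2.0]
grip_width: 0.806
clock: 7.1
position: [0.58, 0.0722, 0.0628]
ee_rot: [0.989, -0.15, 0.001, -0.0]
ft_force: [-4.3, 1.6, 0.4]
grip_width: 0.808
t 7.1 pos [0.58   0.0722 0.0628] shift mm [-3.4  0.3  0.3] turn [-0.001 -0.003 -0.   ] shift after turn [-3.4  0.3  0.3] F [-4.3  1.6  0.4] w 0.808 q7 -2.33 toolx [ 0.955 -0.296  0.003] tilt 0.0027
```

Nearly down. I go a touch further, then back toward the V until it makes contact.

```bash
python3 -m creep '[[0,0,0,0,0,1,255],[0,0,0,-2,0,0,255],[0,0,0,-1.5,0,0,255],[0,0,0,0,0,0,255]]'
python3 - <<'E'
from look import *
to([.4483+.1345*.9551,.1128-.1345*.2963,.0625]); 
E
```

```text
clock: 7.5
position: [0.5779, 0.0729, 0.0624]
ee_rot: [0.989, -0.15, 0.003, -0.0]
ft_force: [0.1, -0.4, 1.4]
grip_width: 0.809
t 7.5 pos [0.5779 0.0729 0.0624] shift mm [-1.1  0.3 -0.1] turn [-0.002 -0.005 -0.001] shift after turn [-1.1  0.3 -0.1] F [ 0.1 -0.4  1.4] w 0.809 q7 -2.33 toolx [ 0.955 -0.296  0.005] tilt 0.0054
```

```bash
python3 -m creep '[[0.0,0,0,0,0,0,50],[0,0,0,0,0,0,0],[0,0,0,0,0,0,0],[0,0,0,0,0,0,0]]'; python3 -m creep '[[0,0,0,0,0,-15,0],[0,0,0,0,0,-30,0],[0,0,0,0,0,-40,0],[0,0,0,0,-20,-30,0],[0,0,0,0,-40,0,0],[0,0,0,0,-40,0,0],[0,0,0,0,-40,0,0],[0,0,0,0,-40,0,0]]'
python3 - <<'E'
from look import *
to([.6103,.3194,.16],30); print(get_obs()["joint_pos"])
snap("h")
a=cv2.imread("pics/h_side.png")[140:240,260:380];b=cv2.imread("pics/h_top.png")[110:210,270:370]
cv2.imwrite("pics/h_crop.png",cv2.hconcat([cv2.resize(a,(480,400)),cv2.resize(b,(320,320)).__class__ and cv2.resize(b,(320,400))]))
E
```

```text
clock: 7.9
position: [0.5769, 0.0733, 0.0618]
ee_rot: [0.989, -0.149, 0.002, -0.0]
ft_force: [1.2, 0.2, -0.5]
grip_width: 0.998
clock: 8.7
position: [0.6303, 0.2466, 0.1784]
ee_rot: [0.989, -0.15, 0.002, -0.0]
ft_force: [1.0, -0.1, -0.5]
grip_width: 1.0
t 8.7 pos [0.6303 0.2466 0.1784] shift mm [-40.7 -63.6  18.4] turn [-0.003 -0.003  0.747] shift after turn [-73.  -19.1  18.4] F [ 1.  -0.1 -0.5] w 1.0 q7 -2.54 toolx [ 0.955 -0.296  0.004] tilt 0.004
[ 0.02740624  0.58302134 -0.68371505  1.38045618  0.37084129  1.30321404
 -2.54249091]
```

View pics/h_crop.png

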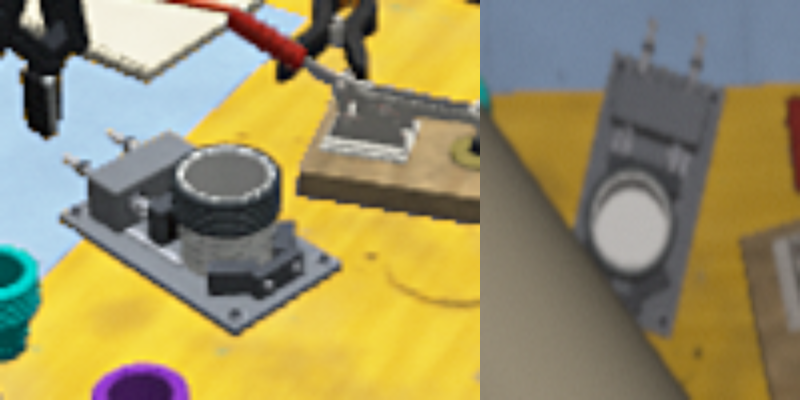

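```bash
python3 - <<'E'
from look import *
for n,(u,v),(um,vm) in(("side",(317,183),(246,243)),("top",(317,171),(217,154))):
    for nm,uv,zr,R in(("L",(u,v),.073,.035),("M",(um,vm),.0668,.031)):
        X=cloud("h",n);W=X[uv[1]-22:uv[1]+22,uv[0]-24:uv[0]+24].reshape(-1,3)
        T=W[(np.abs(W[:,2]-zr)<.0035)]
        if len(T)<40: print(n,nm,len(T)); continue
        c=np.median(T,0); T=T[np.hypot(*(T[:,:2]-c[:2]).T)<.06]
        zz=np.linalg.lstsq(np.c_[T[:,:2]-T[:,:2].mean(0),np.ones(len(T))],T[:,2],rcond=None)[0]
        print(n,nm,len(T),"ring",ring(T).round(4),"slope,z",zz.round(4))
E
```

```text
side L 173 ring [0.5738 0.0743 0.0348] slope,z [ 0.0062 -0.0019  0.072 ]
side M 240 ring [0.6095 0.3203 0.0303] slope,z [-0.0034 -0.008   0.0659]
top L 218 ring [0.5759 0.0714 0.0341] slope,z [0.0083 0.0077 0.0718]
top M 0
```

```bash
python3 -m creep '[[0,0,-0.15,-5,-8,0,0],[0,0,-0.15,-6,-7,0,0],[0,0,-0.15,-8,-6,0,0],[0,0,-0.15,-8,-6,0,0],[0,0,-0.15,-8,-6,0,0],[0,0,-0.15,-9,-5,0,0],[0,0,-0.15,-10,-5,0,0],[0,0,-0.15,-10,-5,0,0]]'
python3 - <<'E'
from look import *
to([.6103,.3194,.13],-38); print(get_obs()["joint_pos"])
E
```

```text
clock: 9.6
position: [0.5638, 0.272, 0.178]
ee_rot: [0.899, 0.438, 0.002, 0.001]
ft_force: [0.1, -0.1, 0.3]
grip_width: 1.002
t 9.6 pos [0.5638 0.272  0.178 ] shift mm [65.9  7.2 48.1] turn [ 0.003 -0.002 -0.001] shift after turn [66.   7.5 48. ] F [ 0.1 -0.1  0.3] w 1.002 q7 -1.5 toolx [0.617 0.787 0.002] tilt 0.0039
[ 0.16785448  0.56138994 -0.94909447  1.52242833  0.46905105  1.29615561
 -1.50037282]
```

```bash
python3 - <<'E'
from look import *
for tag,tcp,off in(("d",(.448,.113,.0533),.0425+.008),("e",(.4483,.1128,.118),.035+.008)):
    X=cloud(tag,"side"); q=X.reshape(-1,3)-tcp
    a=q@[.955,-.296,0]; b=q@[.296,.955,0]
    m=(np.abs(a)<.014)&(b>.036)&(b<.065)&(q[:,2]<.05)&(q[:,2]>-.05)
    h,e=np.histogram(q[m,2],bins=np.arange(-.05,.02,.003)); print(tag,dict(zip((e*1000).round().astype(int).tolist(),h.tolist())), np.percentile(b[m],[1,50,99]))
E
```

```text
d {-50: 1, -47: 0, -44: 0, -41: 0, -38: 0, -35: 0, -32: 0, -29: 0, -26: 0, -23: 0, -20: 0, -17: 0, -14: 1, -11: 2, -8: 5, -5: 5, -2: 7, 1: 11, 4: 10, 7: 9, 10: 13, 13: 8, 16: 10} [0.03690187 0.05216491 0.06436461]
e {-50: 0, -47: 0, -44: 0, -41: 0, -38: 0, -35: 0, -32: 0, -29: 0, -26: 0, -23: 0, -20: 1, -17: 3, -14: 4, -11: 8, -8: 8, -5: 10, -2: 8, 1: 13, 4: 8, 7: 9, 10: 13, 13: 6, 16: 7} [0.03634261 0.0460703  0.06495146]
```

```bash
python3 -m creep '[[0.003,-0.002,0,33,4,5,0],[0,0,0,33,4,25,0],[0,0,0,0,0,35,0],[0,0,0,0,0,15,0],[0,0,0,0,0,0,0]]'
python3 - <<'E'
from look import *
to([.610,.320,.064],-38)
snap("i")
a=cv2.imread("pics/i_side.png")[160:280,190:310]
cv2.imwrite("pics/i_crop.png",cv2.resize(a,(600,600)))
E
```

```text
clock: 10.1
position: [0.6106, 0.3176, 0.0953]
ee_rot: [0.901, 0.435, -0.002, 0.0]
ft_force: [-0.4, -0.1, 0.6]
grip_width: 1.001
t 10.1 pos [0.6106 0.3176 0.0953] shift mm [ 1.7 -1.9 31.3] turn [-0.002  0.004 -0.008] shift after turn [ 1.6 -2.  31.3] F [-0.4 -0.1  0.6] w 1.001 q7 -1.56 toolx [ 0.622  0.783 -0.004] tilt 0.0041
```

View pics/i_crop.png

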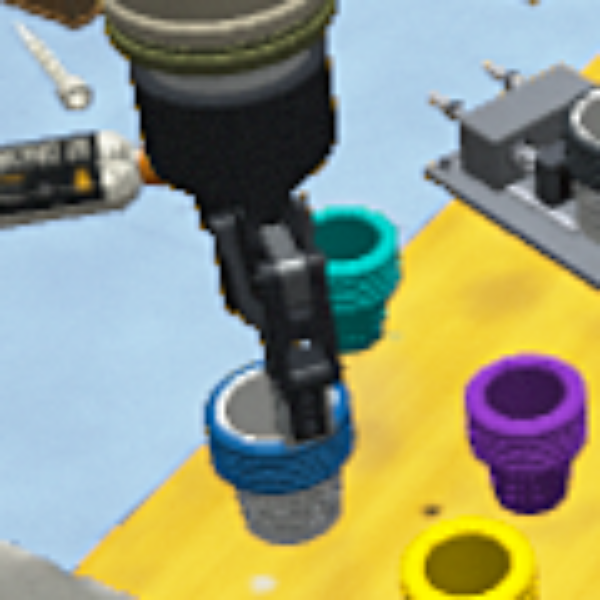

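```bash
python3 -m creep '[[-0.002,0.004,0,1,-2,10,0],[0,0,0,0,0,11,0],[0,0,0,0,0,3,0],[0,0,0,0,0,0,0]]'
python3 - <<'E'
from look import *
to([.610,.320,.064],-38)
snap("j")
a=cv2.imread("pics/j_side.png")[160:280,190:310]
cv2.imwrite("pics/j_crop.png",cv2.resize(a,(600,600)))
E
```

```text
clock: 10.6
position: [0.6103, 0.3206, 0.0723]
ee_rot: [0.9, 0.435, 0.002, -0.0]
ft_force: [0.2, 0.2, 0.2]
grip_width: 1.001
t 10.6 pos [0.6103 0.3206 0.0723] shift mm [-0.7  0.1  8.3] turn [ 0.001 -0.003 -0.008] shift after turn [-0.7  0.1  8.3] F [0.2 0.2 0.2] w 1.001 q7 -1.58 toolx [0.622 0.783 0.003] tilt 0.0031
```

View pics/j_crop.png

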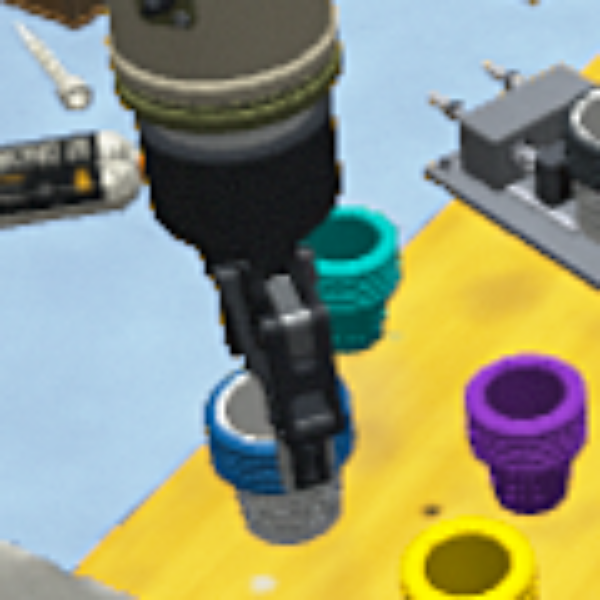

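```bash
python3 -m creep '[[0.001,-0.003,0,0,0,8,0],[0,0,0,0,0,0,120],[0,0,0,0,0,0,255],[0,0,0,0,0,0,255],[0,0,0,0,0,0,255],[0,0,0,0,0,0,255],[0,0,0,0,0,0,255]]' 60
python3 -m creep '[[0,0,0,0,0,-10,255],[0,0,0,0,0,-30,255],[0,0,0,0,0,-35,255],[0,0,0,0,0,-10,255],[0,0,0,0,0,0,255],[0,0,0,0,0,0,255]]'
python3 - <<'E'
from look import *
to([.610,.320,.15],-38)
snap("k")
a=cv2.imread("pics/k_side.png")[120:240,190:310]
cv2.imwrite("pics/k_crop.png",cv2.resize(a,(600,600)))
E
```

```text
clock: 11.4
position: [0.6108, 0.3212, 0.0652]
ee_rot: [0.9, 0.435, 0.001, -0.0]
ft_force: [1.3, 0.8, 1.9]
grip_width: 0.711
clock: 12.0
position: [0.6103, 0.3205, 0.149]
ee_rot: [0.901, 0.435, -0.0, 0.0]
ft_force: [-0.7, 0.0, -2.5]
grip_width: 0.715
t 12.0 pos [0.6103 0.3205 0.149 ] shift mm [-0.6  0.1 -1. ] turn [ 0.     0.    -0.008] shift after turn [-0.6  0.1 -1. ] F [-0.7  0.  -2.5] w 0.715 q7 -1.55 toolx [ 0.622  0.783 -0.   ] tilt 0.0006
```

View pics/k_crop.png

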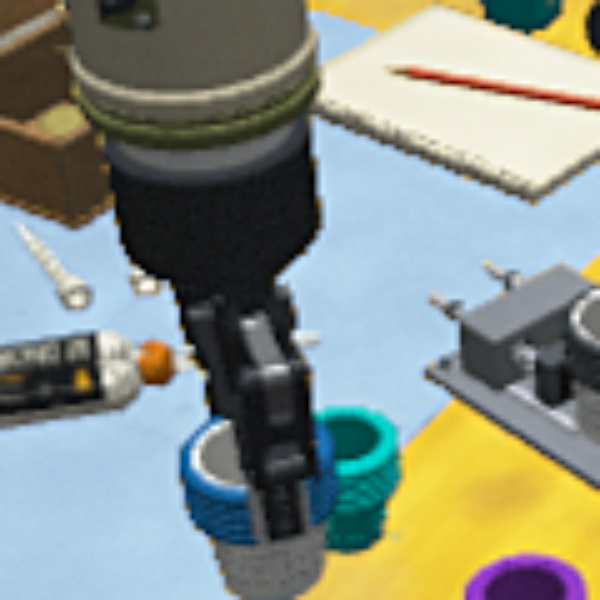

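```bash
cat >> look.py <<'E'
def conefit(tag,c,foot,h0,h1,r0,r1,n="side",tol=.006,dark=False):
    X=cloud(tag,n).reshape(-1,3); z=X[:,2]-foot
    c=np.array(c,float)
    m=(z>h0+.004)&(z<h1-.004)&(np.hypot(X[:,0]-c[0],X[:,1]-c[1])<r1+.012)
    P=X[m]; zz=z[m]; r=r0+(zz-h0)/(h1-h0)*(r1-r0)
    for _ in range(4):
        f=least_squares(lambda q:np.hypot(P[:,0]-q[0],P[:,1]-q[1])-r,c,loss='cauchy',f_scale=.001); c=f.x
    res=np.hypot(P[:,0]-c[0],P[:,1]-c[1])-r
    return c.round(4),len(P),np.median(np.abs(res)).round(4)
E
python3 - <<'E'
from look import *
print("M held body",conefit("k",(.610,.320),.0838,0,.040,.0215,.025))
print("L seated body(before) ",conefit("k",(.574,.074),.008,0,.038,.0295,.0295))
print("L collar",conefit("k",(.574,.074),.008,.038,.064,.035,.035))
X=cloud("k","side").reshape(-1,3);T=X[(abs(X[:,2]-.0723)<.003)&(np.hypot(X[:,0]-.574,X[:,1]-.074)<.045)]; print("L ring",ring(T),len(T))
T=X[(abs(X[:,2]-.1502)<.003)&(np.hypot(X[:,0]-.610,X[:,1]-.320)<.036)]; print("M ring",ring(T),len(T))
E
```

```text
M held body (array([0.6087, 0.3204]), 226, np.float64(0.0005))
L seated body(before)  (array([0.5751, 0.0731]), 327, np.float64(0.0022))
L collar (array([0.575 , 0.0726]), 283, np.float64(0.0021))
L ring [0.5738669 0.0733044 0.0344973] 179
M ring [0.60749007 0.322075   0.03075383] 134
```

```bash
python3 - <<'E'
from look import *
to([.5761,.0733,.165],-38)
E
python3 -m creep '[[0,0,0,-10,8,-8,255],[0,0,0,-30,22,-8,255],[0,0,0,-35,22,0,255],[0,0,0,-35,22,0,255],[0,0,0,-35,22,0,255],[0,0,0,-35,22,0,255],[0,0,0,-25,10,0,255],[0,0,0,0,0,0,255]]'
python3 - <<'E'
from look import *
to([.5761,.0733,.13],-38)
E
```

```text
t 12.1 pos [0.61   0.3204 0.1483] shift mm [-214.6  127.   -16.5] turn [-0.     0.001 -0.008] shift after turn [-215.6  125.4  -16.7] F [-0.2  0.8 -0.4] w 0.711 q7 -1.55 toolx [ 0.622  0.783 -0.001] tilt 0.0014
clock: 12.9
position: [0.583, 0.0745, 0.1653]
ee_rot: [0.902, 0.432, -0.001, 0.001]
ft_force: [0.7, 0.2, -1.5]
grip_width: 0.71
t 12.9 pos [0.583  0.0745 0.1653] shift mm [-5.2 -4.7 35.3] turn [ 0.002  0.002 -0.015] shift after turn [-5.2 -4.7 35.3] F [ 0.7  0.2 -1.5] w 0.71 q7 -1.18 toolx [ 0.627  0.779 -0.002] tilt 0.0029
```

```bash
python3 -m creep '[[0.002,0.002,-0.01,-3,-2,0,255],[0,0,0,-2,-2.5,10,255],[0,0,0,0,0,10,255],[0,0,0,0,0,0,255]]'
python3 - <<'E'
from look import *
to([.5761,.0733,.0972],-38)
snap("l")
print("M",conefit("l",(.575,.0735),get_obs()["position"][2]-.0652,0,.040,.0215,.025))
print("L",conefit("l",(.574,.074),.008,.038,.064,.035,.035),conefit("l",(.574,.074),.008,.0,.038,.0295,.0295))
a=cv2.imread("pics/l_side.png")[120:240,260:380]
cv2.imwrite("pics/l_crop.png",cv2.resize(a,(600,600)))
E
```

```text
clock: 13.3
position: [0.5756, 0.0803, 0.1438]
ee_rot: [0.898, 0.44, -0.0, -0.002]
ft_force: [-0.7, -0.7, -1.5]
grip_width: 0.715
t 13.3 pos [0.5756 0.0803 0.1438] shift mm [-5.3  4.9 46.6] turn [-0.004 -0.001  0.004] shift after turn [-5.2  4.7 46.6] F [-0.7 -0.7 -1.5] w 0.715 q7 -1.18 toolx [0.613 0.79  0.001] tilt 0.0039
M (array([0.5734, 0.0804]), 182, np.float64(0.0008))
L (array([0.5753, 0.0717]), 184, np.float64(0.0009)) (array([0.5752, 0.0729]), 330, np.float64(0.0021))
```

View pics/l_crop.png

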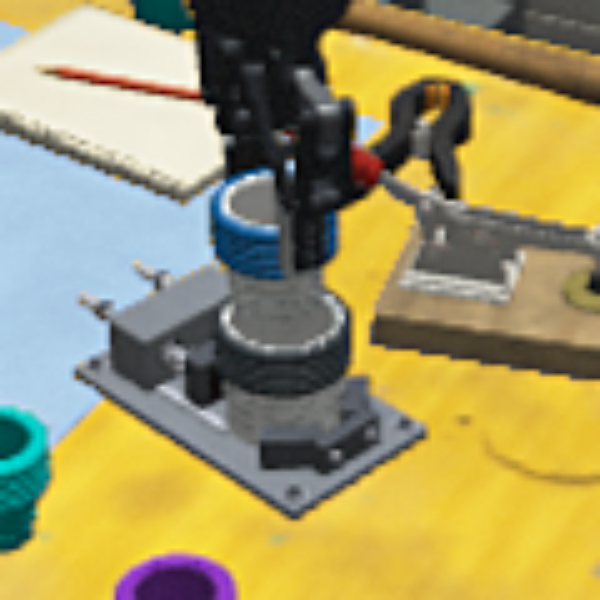

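```bash
python3 -m creep '[[-0.004,-0.001,0.004,-2.5,2.5,0,255],[0,0,0,-2.5,2.5,0,255],[0,0,0,0,0,0,255],[0,0,0,0,0,0,255]]'
python3 - <<'E'
from look import *
to([.5761,.0733,.0972],-38)
E
```

```text
clock: 13.8
position: [0.5777, 0.0725, 0.146]
ee_rot: [0.899, 0.437, 0.002, 0.001]
ft_force: [0.1, -0.3, -1.1]
grip_width: 0.711
t 13.8 pos [0.5777 0.0725 0.146 ] shift mm [-0.5 -1.9 48.7] turn [ 0.003 -0.002 -0.002] shift after turn [-0.4 -1.8 48.8] F [ 0.1 -0.3 -1.1] w 0.711 q7 -1.18 toolx [0.617 0.787 0.002] tilt 0.0034
```

```bash
python3 -m creep '[[0.003,-0.002,0,0,-1,8,255],[0,0,0,0,0,8,255],[0,0,0,0,0,4,255],[0,0,0,0,0,0,255]]'
python3 - <<'E'
from look import *
to([.5761,.0733,.0972],-38)
E
```

```text
clock: 14.2
position: [0.5763, 0.0733, 0.1248]
ee_rot: [0.899, 0.438, -0.001, -0.001]
ft_force: [-0.6, 0.2, -1.6]
grip_width: 0.71
t 14.2 pos [0.5763 0.0733 0.1248] shift mm [-0.1 -0.1 27.6] turn [-0.002  0.001 -0.002] shift after turn [-0.1 -0.1 27.6] F [-0.6  0.2 -1.6] w 0.71 q7 -1.19 toolx [ 0.617  0.787 -0.001] tilt 0.002
```

```bash
python3 -m creep '[[-0.002,0.001,0,0,0,6,255],[0,0,0,0,0,6,255],[0,0,0,0,0,6,255],[0,0,0,0,0,4,255],[0,0,0,0,0,0,255]]'
python3 - <<'E'
from look import *
to([.5761,.0733,.0972],-38)
snap("m")
a=cv2.imread("pics/m_side.png")[120:240,260:380]
cv2.imwrite("pics/m_crop.png",cv2.resize(a,(600,600)))
E
```

```text
clock: 14.7
position: [0.5765, 0.0732, 0.1031]
ee_rot: [0.899, 0.438, 0.0, 0.0]
ft_force: [0.8, 0.4, -1.6]
grip_width: 0.715
t 14.7 pos [0.5765 0.0732 0.1031] shift mm [-0.2 -0.3  5.9] turn [ 0.001 -0.    -0.002] shift after turn [-0.2 -0.3  5.9] F [ 0.8  0.4 -1.6] w 0.715 q7 -1.21 toolx [0.617 0.787 0.   ] tilt 0.0008
```

View pics/m_crop.png

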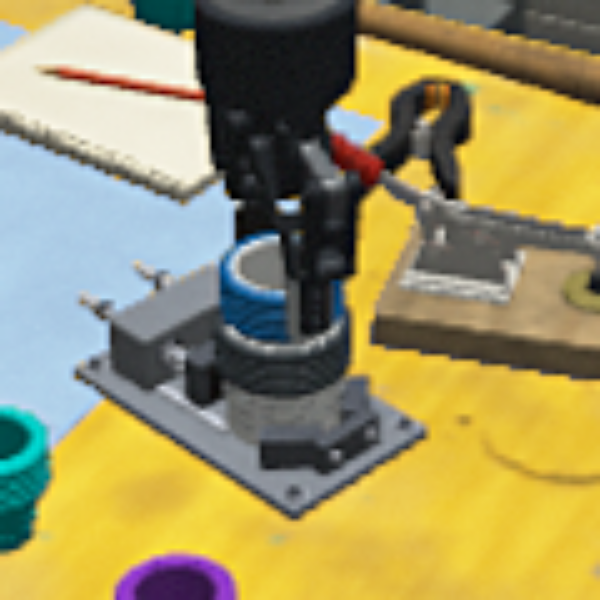

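```bash
python3 -m creep '[[0,0,0,0,0,3,255],[0,0,0,0,0,2.5,255],[0,0,0,0,0,1,255],[0,0,0,0,0,0,255]]'
python3 - <<'E'
from look import *
to([.5761,.0733,.0972],-38)
E
```

```text
clock: 15.2
position: [0.5769, 0.0735, 0.0973]
ee_rot: [0.899, 0.438, 0.001, 0.0]
ft_force: [0.4, -0.5, -0.8]
grip_width: 0.712
t 15.2 pos [0.5769 0.0735 0.0973] shift mm [-0.6 -0.5  0.1] turn [ 0.001 -0.001 -0.002] shift after turn [-0.6 -0.5  0.1] F [ 0.4 -0.5 -0.8] w 0.712 q7 -1.21 toolx [0.617 0.787 0.001] tilt 0.0018
```

```bash
python3 -m creep '[[0,0,0,0,0,1.5,255],[0,0,0,0,0,0,255]]'; python3 -m creep '[[0,0,0,0,0,0,50],[0,0,0,0,0,0,0],[0,0,0,0,0,0,0],[0,0,0,0,0,0,0],[0,0,0,0,0,-20,0],[0,0,0,0,0,-40,0],[0,0,0,0,0,-20,0],[0,0,0,0,0,0,0]]'
python3 - <<'E'
from look import *
to([.4263,.2735,.15],-38)
E
```

```text
clock: 15.4
position: [0.5773, 0.0737, 0.0971]
ee_rot: [0.899, 0.438, 0.001, 0.001]
ft_force: [-3.6, -0.4, 11.9]
grip_width: 0.71
clock: 16.2
position: [0.5781, 0.0739, 0.1788]
ee_rot: [0.899, 0.438, 0.003, 0.001]
ft_force: [0.2, -0.2, 0.1]
grip_width: 0.997
t 16.2 pos [0.5781 0.0739 0.1788] shift mm [  63.2 -242.8   27.9] turn [ 0.005 -0.004 -0.002] shift after turn [  63.8 -242.5   28.8] F [ 0.2 -0.2  0.1] w 0.997 q7 -1.16 toolx [0.617 0.787 0.004] tilt 0.0065
```

```bash
python3 -m creep '[[0.005,-0.004,0,8,-20,0,0],[0,0,0,10,-38,0,0],[0,0,0,10,-38,0,0],[0,0,0,10,-38,0,0],[0,0,0,10,-38,5,0],[0,0,0,10,-38,10,0],[0,0,0,5,-28,10,0],[0,0,0,0,0,0,0]]'
python3 - <<'E'
from look import *
to([.427,.274,.059],-38)
snap("n")
a=cv2.imread("pics/n_side.png")[130:250,260:380]
cv2.imwrite("pics/n_crop.png",cv2.resize(a,(600,600)))
b=cv2.imread("pics/n_side.png")[180:300,270:390]
cv2.imwrite("pics/n2_crop.png",cv2.resize(b,(600,600)))
E
```

```text
clock: 17.0
position: [0.4244, 0.2725, 0.1499]
ee_rot: [0.898, 0.44, -0.003, -0.001]
ft_force: [0.1, -0.5, 0.9]
grip_width: 1.001
t 17.0 pos [0.4244 0.2725 0.1499] shift mm [ 3.2  1.6 90.9] turn [-0.005  0.005  0.005] shift after turn [ 2.8  1.2 90.9] F [ 0.1 -0.5  0.9] w 1.001 q7 -1.58 toolx [ 0.612  0.791 -0.005] tilt 0.007
```

View pics/n_crop.png

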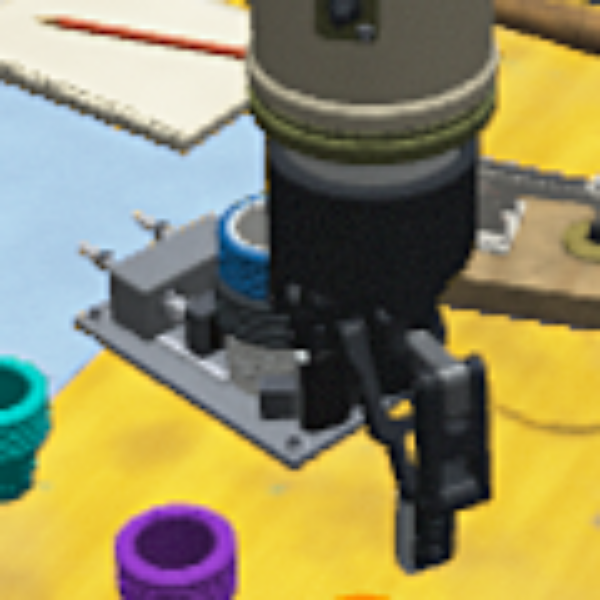

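View pics/n2_crop.png

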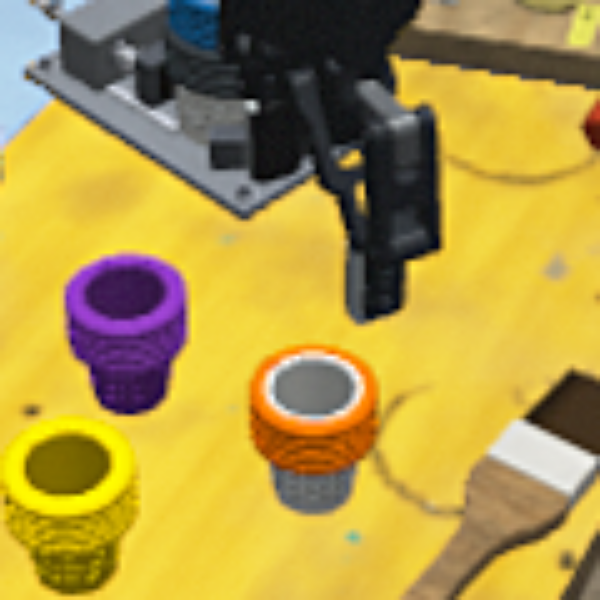

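Blue sits down on the grey rim, and the orange pot is still untouched at crop 2 (315,400). Now I descend over it.

```bash
python3 -m creep '[[-0.005,0.005,0.005,2,1,15,0],[0,0,0,0,0,25,0],[0,0,0,0,0,20,0],[0,0,0,0,0,8,0],[0,0,0,0,0,0,0]]'
python3 - <<'E'
from look import *
to([.427,.274,.059],-38)
snap("o")
b=cv2.imread("pics/o_side.png")[180:300,270:390]
cv2.imwrite("pics/o_crop.png",cv2.resize(b,(600,600)))
E
```

```text
clock: 17.6
position: [0.4304, 0.2698, 0.0826]
ee_rot: [0.901, 0.435, 0.0, 0.0]
ft_force: [0.2, 0.2, 0.5]
grip_width: 1.001
t 17.6 pos [0.4304 0.2698 0.0826] shift mm [ 1.2 -5.3 23.6] turn [ 0.001 -0.    -0.008] shift after turn [ 1.2 -5.3 23.6] F [0.2 0.2 0.5] w 1.001 q7 -1.66 toolx [0.622 0.783 0.   ] tilt 0.0007
```

View pics/o_crop.png

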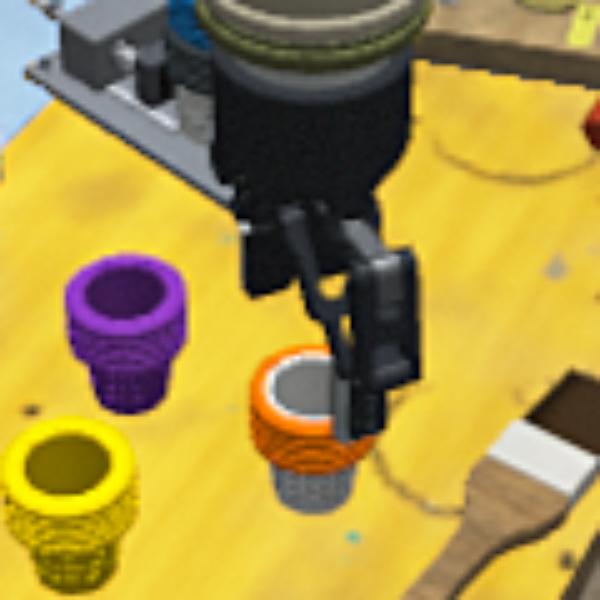

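```bash
python3 -m creep '[[0,0,0,1,-3,0,0],[0,0,0,0,-2,5,0],[0,0,0,0,0,10,0],[0,0,0,0,0,8,0],[0,0,0,0,0,0,0]]'
python3 - <<'E'
from look import *
to([.427,.274,.059],-38)
snap("p")
b=cv2.imread("pics/p_side.png")[180:300,270:390]
cv2.imwrite("pics/p_crop.png",cv2.resize(b,(600,600)))
E
```

```text
clock: 18.2
position: [0.4263, 0.2741, 0.0589]
ee_rot: [0.9, 0.435, 0.0, 0.0]
ft_force: [-0.1, -0.4, 0.3]
grip_width: 1.004
t 18.2 pos [0.4263 0.2741 0.0589] shift mm [ 0.3  0.6 -0.1] turn [ 0.001  0.    -0.007] shift after turn [ 0.3  0.6 -0.1] F [-0.1 -0.4  0.3] w 1.004 q7 -1.7 toolx [ 0.621  0.784 -0.   ] tilt 0.0006
```

View pics/p_crop.png

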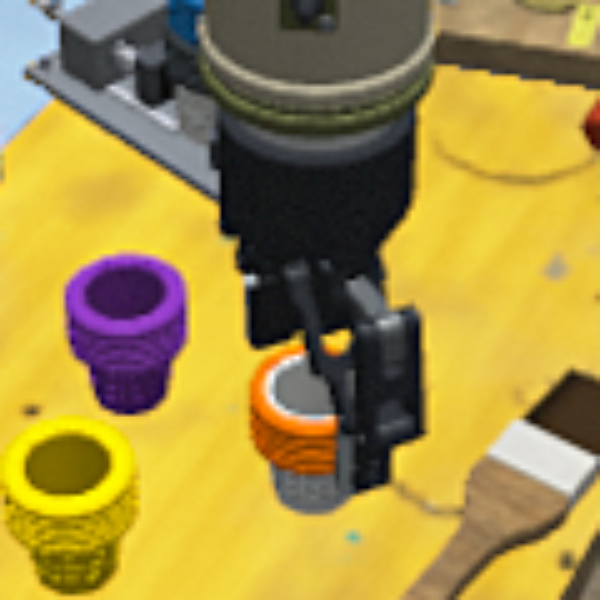

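```bash
python3 -m creep '[[0,0,0,0,0,0,120],[0,0,0,0,0,0,255],[0,0,0,0,0,0,255],[0,0,0,0,0,0,255],[0,0,0,0,0,0,255],[0,0,0,0,0,0,255],[0,0,0,0,0,0,255]]' 50
python3 -m creep '[[0,0,0,0,0,-10,255],[0,0,0,0,0,-35,255],[0,0,0,0,0,-40,255],[0,0,0,0,0,-35,255],[0,0,0,0,0,-10,255],[0,0,0,0,0,0,255],[0,0,0,0,0,0,255]]'
python3 - <<'E'
from look import *
to([.427,.274,.18],-38)
snap("q")
b=cv2.imread("pics/q_side.png")[130:250,270:390]
cv2.imwrite("pics/q_crop.png",cv2.resize(b,(600,600)))
o=get_obs(); print("S",conefit("q",o["position"][:2],o["position"][2]-.0595,0,.034,.017,.0205))
for c in("q",):
    X=cloud(c,"side").reshape(-1,3);T=X[(abs(X[:,2]-.0983)<.004)&(np.hypot(X[:,0]-.575,X[:,1]-.0735)<.042)]
    print("M ring",ring(T).round(4),len(T),"z",np.median(T[:,2]))
print("Mcollar",conefit("q",(.575,.0735),.032,.040,.066,.031,.031),"Lcollar",conefit("q",(.575,.0735),.008,.038,.064,.035,.035))
E
```

```text
clock: 19.0
position: [0.4273, 0.2749, 0.061]
ee_rot: [0.9, 0.435, 0.002, 0.0]
ft_force: [-0.6, -1.1, 6.2]
grip_width: 0.604
clock: 19.7
position: [0.4264, 0.274, 0.1895]
ee_rot: [0.9, 0.435, 0.001, 0.001]
ft_force: [0.4, 0.2, -1.6]
grip_width: 0.606
t 19.7 pos [0.4264 0.274  0.1895] shift mm [0.3 0.4 9.5] turn [ 0.002 -0.001 -0.007] shift after turn [0.3 0.4 9.5] F [ 0.4  0.2 -1.6] w 0.606 q7 -1.55 toolx [0.621 0.784 0.001] tilt 0.0018
S (array([0.4246, 0.2731]), 142, np.float64(0.0005))
M ring [0.5742 0.0749 0.0302] 80 z 0.09729921520771984
Mcollar (array([0.5747, 0.0731]), 136, np.float64(0.0015)) Lcollar (array([0.5749, 0.0721]), 111, np.float64(0.0007))
```

View pics/q_crop.png

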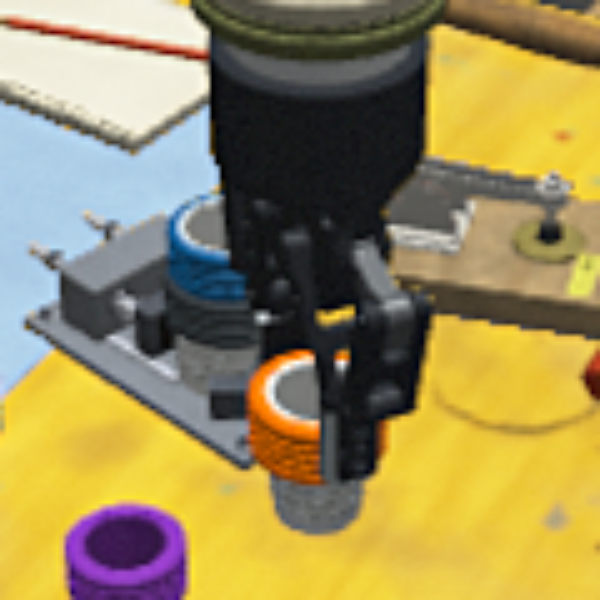

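```bash
python3 - <<'E'
from look import *
to([.5766,.074,.195],-38)
E
python3 -m creep '[[0.002,-0.001,0,-7,20,-5,255],[0,0,0,-10,36,-3,255],[0,0,0,-10,38,0,255],[0,0,0,-10,38,0,255],[0,0,0,-10,38,0,255],[0,0,0,-10,38,0,255],[0,0,0,-6,32,0,255],[0,0,0,0,0,0,255]]'
python3 -m creep '[[0,0,0,0,0,0,255],[0,0,0,0,0,0,255]]'
python3 - <<'E'
from look import *
to([.5766,.074,.125],-38)
E
```

```text
t 19.8 pos [0.4261 0.274  0.189 ] shift mm [-63.3 242.1  -5.9] turn [ 0.001 -0.    -0.007] shift after turn [-65.  241.7  -6. ] F [ 0.4 -0.1 -1.6] w 0.606 q7 -1.55 toolx [0.621 0.784 0.   ] tilt 0.0005
clock: 20.6
position: [0.5775, 0.071, 0.196]
ee_rot: [0.902, 0.432, -0.001, -0.001]
ft_force: [-0.6, 1.3, -1.9]
grip_width: 0.607
clock: 20.8
position: [0.5748, 0.0775, 0.1975]
ee_rot: [0.9, 0.436, -0.0, -0.001]
ft_force: [-0.6, 0.7, -0.7]
grip_width: 0.609
t 20.8 pos [0.5748 0.0775 0.1975] shift mm [-1.6  3.7 72.5] turn [-0.002 -0.001 -0.005] shift after turn [-1.6  3.6 72.5] F [-0.6  0.7 -0.7] w 0.609 q7 -1.15 toolx [0.619 0.785 0.001] tilt 0.002
```

```bash
python3 -m creep '[[0,0,0,-1.5,3.5,5,255],[0,0,0,0,0,10,255],[0,0,0,0,0,8,255],[0,0,0,0,0,0,255],[0,0,0,0,0,0,255]]'
python3 - <<'E'
from look import *
to([.5766,.074,.125],-38)
snap("r"); o=get_obs(); print("S",conefit("r",(.5746,.074),o["position"][2]-.061,0,.034,.017,.0205), "M",conefit("r",(.575,.0735),.032,.040,.066,.031,.031))
b=cv2.imread("pics/r_side.png")[110:230,260:380]
cv2.imwrite("pics/r_crop.png",cv2.resize(b,(600,600)))
E
```

```text
clock: 21.3
position: [0.5773, 0.073, 0.175]
ee_rot: [0.9, 0.435, 0.0, -0.001]
ft_force: [-0.2, 0.3, -1.3]
grip_width: 0.606
t 21.3 pos [0.5773 0.073  0.175 ] shift mm [ 0.3 -1.1 50. ] turn [-0.001 -0.001 -0.006] shift after turn [ 0.3 -1.1 50. ] F [-0.2  0.3 -1.3] w 0.606 q7 -1.16 toolx [0.621 0.784 0.001] tilt 0.0012
S (array([0.5752, 0.0718]), 127, np.float64(0.0007)) M (array([0.5753, 0.0737]), 245, np.float64(0.0019))
```

View pics/r_crop.png

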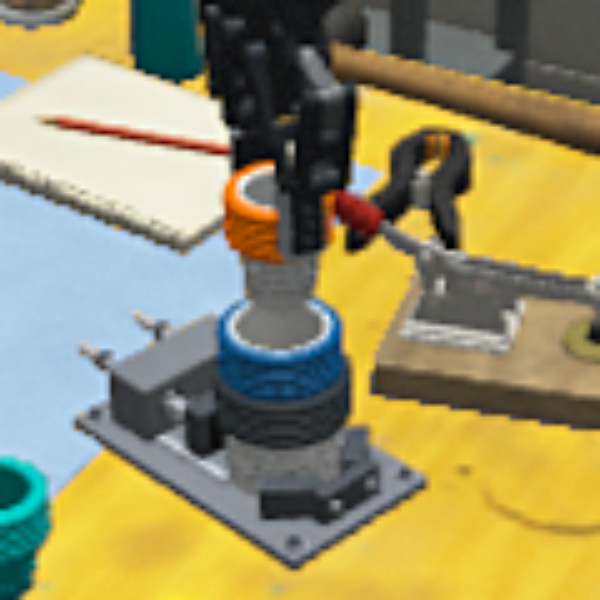

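```bash
python3 -m creep '[[0,0,0,1,-1,8,255],[0,0,0,0,0,10,255],[0,0,0,0,0,7,255],[0,0,0,0,0,0,255],[0,0,0,0,0,0,255]]'
python3 - <<'E'
from look import *
to([.5766,.0742,.125],-38)
E
```

```text
clock: 21.9
position: [0.5773, 0.0743, 0.15]
ee_rot: [0.9, 0.435, 0.0, -0.001]
ft_force: [-0.0, 1.1, -0.5]
grip_width: 0.609
t 21.9 pos [0.5773 0.0743 0.15  ] shift mm [-0.5 -0.4 25. ] turn [-0.001 -0.001 -0.007] shift after turn [-0.5 -0.4 25. ] F [-0.   1.1 -0.5] w 0.609 q7 -1.18 toolx [0.621 0.784 0.001] tilt 0.0012
```

```bash
python3 -m creep '[[0,0,0,0,0,6,255],[0,0,0,0,0,6,255],[0,0,0,0,0,5,255],[0,0,0,0,0,3,255],[0,0,0,0,0,0,255]]'
python3 -m creep '[[0,0,0,0,0,3,255],[0,0,0,0,0,1,255],[0,0,0,0,0,0,255]]'
python3 - <<'E'
from look import *
to([.5766,.0742,.125],-38)
E
```

```text
clock: 22.4
position: [0.5771, 0.0742, 0.1296]
ee_rot: [0.9, 0.435, -0.0, -0.001]
ft_force: [0.5, -0.9, -0.2]
grip_width: 0.608
clock: 22.7
position: [0.5773, 0.0743, 0.1261]
ee_rot: [0.9, 0.435, 0.0, -0.0]
ft_force: [-0.5, 0.8, -0.5]
grip_width: 0.609
t 22.7 pos [0.5773 0.0743 0.1261] shift mm [-0.5 -0.5  1.1] turn [-0.001 -0.001 -0.007] shift after turn [-0.5 -0.5  1.1] F [-0.5  0.8 -0.5] w 0.609 q7 -1.2 toolx [0.621 0.784 0.001] tilt 0.0011
```

```bash
python3 -m creep '[[0,0,0,0,0,1.5,255],[0,0,0,0,0,0,255]]'
python3 -m creep '[[0,0,0,0,0,1,255],[0,0,0,0,0,0,255]]'
```

```text
clock: 22.9
position: [0.5776, 0.0744, 0.1252]
ee_rot: [0.9, 0.435, 0.001, -0.0]
ft_force: [-0.6, -0.3, 3.4]
grip_width: 0.608
clock: 23.1
position: [0.5777, 0.0746, 0.1251]
ee_rot: [0.9, 0.435, 0.001, -0.0]
ft_force: [-4.3, -2.6, 13.4]
grip_width: 0.609
```

Seated at the predicted height (0.125). Next I release, retreat and check.

```bash
python3 -m creep '[[0,0,0,0,0,0,50],[0,0,0,0,0,0,0],[0,0,0,0,0,0,0],[0,0,0,0,0,0,0],[0,0,0,0,0,-20,0],[0,0,0,0,0,-40,0],[0,0,0,0,0,-40,0],[0,0,0,-30,0,-20,0]]'
python3 -m creep '[[0,0,0,-40,0,0,0],[0,0,0,-40,0,0,0],[0,0,0,-40,0,0,0],[0,0,0,-40,0,0,0],[0,0,0,-40,0,0,0],[0,0,0,-20,0,0,0],[0,0,0,0,0,0,0]]'
python3 - <<'E'
from look import *
snap("s")
for nm,zr,n,c in(("S",.124,"side",(.5745,.0738)),("S",.124,"top",(.5765,.0715))):
    X=cloud("s",n).reshape(-1,3);T=X[(abs(X[:,2]-zr)<.004)&(np.hypot(X[:,0]-c[0],X[:,1]-c[1])<.034)]
    if len(T)>20:
        zz=np.linalg.lstsq(np.c_[T[:,:2]-T[:,:2].mean(0),np.ones(len(T))],T[:,2],rcond=None)[0]; print(nm,n,ring(T).round(4),len(T),zz.round(4))
print("M",conefit("s",(.575,.0735),.032,.040,.066,.031,.031),"L",conefit("s",(.575,.0735),.008,.038,.064,.035,.035),"S",conefit("s",(.575,.0735),.064,.034,.060,.0265,.0265))
a=cv2.imread("pics/s_side.png")[120:240,250:370];b=cv2.imread("pics/s_top.png")
cv2.imwrite("pics/s_crop.png",cv2.resize(a,(600,600)))
E
```

```text
clock: 23.9
position: [0.56, 0.0541, 0.2471]
ee_rot: [0.899, 0.437, 0.003, -0.001]
ft_force: [0.5, -0.6, 0.1]
grip_width: 1.001
clock: 24.6
position: [0.4204, -0.1245, 0.2434]
ee_rot: [0.901, 0.433, -0.0, 0.0]
ft_force: [-0.3, 1.0, -0.3]
grip_width: 1.001
S side [0.5741 0.076  0.026 ] 155 [ 0.0055 -0.0125  0.1235]
S top [0.5768 0.0729 0.0258] 222 [-0.0098  0.0036  0.1229]
M (array([0.5753, 0.0731]), 153, np.float64(0.001)) L (array([0.5753, 0.0722]), 166, np.float64(0.0009)) S (array([0.5754, 0.0736]), 207, np.float64(0.0015))
```

View pics/s_crop.png

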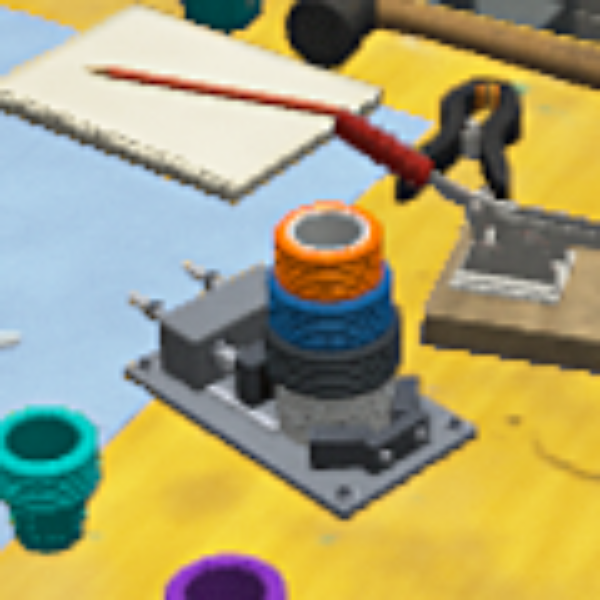

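View pics/s_top.png

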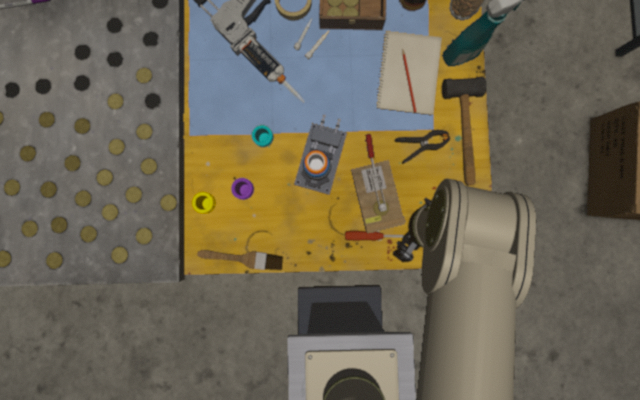

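The side crop shows the stack nested and upright: orange (330,245), blue (330,310), grey (335,355), with the jaw pressing on the grey pot. In the top view the decoys and bystanders lie where they were.

```bash
python3 -m creep '[[0,0,0,0,0,0,0],[0,0,0,0,0,0,0]]'; python3 -c "
from workcell import *
print(hand_in())"
```

```text
clock: 24.9
position: [0.4227, -0.1207, 0.2434]
ee_rot: [0.9, 0.436, 0.001, -0.001]
ft_force: [-0.5, -1.3, 0.8]
grip_width: 1.001
the job is handed in; nothing more can be done
None
```

All three pots are in the holder and the job is handed in, at about 25 s of the 64 s allowed. I pushed the jaw back with the side of the grey pot, lowered the pot behind the V stop and let the jaw close on it. I then set the blue pot into the grey one and the orange pot into the blue one. `hand_in()` gave no verdict.

**Heights:** the rims measured about 72, 97 and 123.5 mm above the bench, against 72, 98 and 124 mm expected.

**Alignment:** the three pot axes agree within about 1.5 mm when fitted the same way on their collars. The grey pot was within about 1.5 mm of the seat point in both views after release, before the other two went in. The fitted tilt of each pot's rim was 0.013 or less.

**Disagreements:** the two cameras differ by a steady 2–3 mm sideways, so I compared positions only within one view. The orange rim fit in the side view came out about 2.4 mm off the collar fit, most likely noise in the fit.

**Not measured:** I judged the jaw opening only by eye and from the pot's place, which implies about 16 mm.

**Bystanders:** the screwdriver, clamp, brush and coloured look-alikes appear unmoved in the last top view.

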